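# Turn the coin jar's label to the front and bolt it on its stand

## Robot

A 6-joint arm with a two-finger parallel gripper is mounted at the origin on the work surface. World frame = base frame: x ahead of the robot, y to its left, z up, the work surface at z = 0. Lengths are in mm, angles in rad, forces in N, time in s.
With the tool pointing down it reaches from about 300 to 950 mm from the base axis. Payload 3.1 kg.
Tool frame: the origin (TCP) lies at the centre of the arm's flange, where the gripper is bolted on; the fingertips stand 173 mm ahead of it and the grasp point (between the pads) lies 155 mm ahead of it; y points along the fingers, x is the direction in which the jaws open and shut, and the axes are right-handed (so a half turn about y gives the same grasp; the last joint's range is limited). The gripper opens to 85 mm and grips with 20 to 120 N. Pads are 22 mm wide; open, the fingers measure 114 mm over their backs; the gripper's body (76 mm by 85 mm) begins 54 mm behind the grasp point. The pads swing forward as they close: fully open they stand 13 mm farther back than shut.
Start: joints at [-1.319, 0.308, 1.634, -0, 1.2, -0.07], TCP at [197.645, -592.933, 404.672] pointing down, gripper open.
Joint ranges: [-3.06, 3.06], [-0.79, 1.96], [0.05, 2.63], [-1.19, 4.34], [0.05, 2.64], [-2.94, 2.94]. Speed limits (rad/s): [2.79, 2.79, 3.14, 3.14, 3.14, 3.14].

## Interface

Orientations are given as a unit quaternion [x, y, z, w].
In Python, from station import monitor, grab_frame, job gives the robot as it stands. The module is installed in compiled form; this text tells all that it offers.
- The arm moves only by the tool send_rows, never from a script. Its argument "targets" is a list of rows, each an object of numbers: "dx", "dy", "dz": the shift along the tool's x, y, z in mm; "wx", "wy", "wz": the turn, a rotation vector about the tool's x, y, z in rad; "claw": the opening, from 0 (shut) to 1 (fully open). In form: [{"dx": .., "dy": .., "dz": .., "wx": .., "wy": .., "wz": .., "claw": ..}, ...]. A call has 1 to 10 rows; each row is the pose to reach, as a shift and turn from the pose measured when the call began, along the tool's axes at that moment; what a row does not reach only later rows make up. A row lasts 1/8 s, in which the tool goes at most 62.5 mm and 10.7 degrees, less where a joint would pass 70% of its speed; a pose out of reach is approached as far as the arm can. A call with a gripper value outside its range is refused whole. The fingers move at their own pace and stop on an object; the grip force is fixed at half the most. Time passes only in rows, so rows that repeat a pose let the fingers close. It gives the time, the measured TCP pose, the force and the opening at its end, in the units of the state.
- monitor.state(): the state, without advancing time (a new reading comes with each control period).
- grab_frame(name): name is "scene" or "top"; returns a dict with "pixels" (384x512x3 uint8, red, green, blue), "fovy" (degrees; the focal length in pixels is half the picture's height over the tangent of half this angle, whatever the lens; pixels are square), "cx", "cy" (the principal point, pixels), "world_to_cam" (4x4, takes a point from world to camera coordinates). Camera axes: x right, y up, looking along -z (the intrinsics and any distortion apply to the point x, -y, -z); pixel columns grow to the right and rows downward; lengths in mm; the calibration is good to about 2 mm. A picture is of the moment at which its call begins. There is no depth.
- job.sign_off(): hands the job in, once; it reports no verdict.
The state is a dict: "clock": time; "joints": joint angles; "qd": joint speeds; "tau": joint torques, N m; "eef_pos": TCP position; "eef_rot": TCP orientation; "ft_force": force on the tool from outside, world axes, zero at the start; "moment": the same for the moment, N m; "gripper_width": opening from 0.0 (shut) to 1.0 (fully open).
Only numpy, scipy, OpenCV 4.12 (cv2) and the standard library are available. Lean on these libraries where they do the work, as an engineer would, in place of code of your own. Each camera call takes 0.05 s, during which the arm holds its last target. There are 200 camera calls.

## Task

The heavy coin jar sits turned the wrong way in the ring of its little wooden stand. Roll it round by its edge, gently and without tipping it or taking it out of the ring, until its label faces the front of the stand, where the brass bolt is. Then push the bolt fully home into the notch under the label, let go, and leave the other things on the table alone.

Things in the scene. Friction and masses are not known exactly. Their poses are not given: they have to be found in the camera images.
- stand: Low dark wooden stand, fixed; position and yaw vary. Origin: on the table top, under the centre of the ring in which the jar sits. x points to the stand's FRONT (the bolt side, roughly away from the robot), z up. Board 180 x 130 mm, 6 mm thick, from x = -65 to +115 mm. The low ring on it: inside radius 38, outside 46 mm, top at z = 14 mm.
- guide (a point): Top of the dark steel guide block under the bolt, on the stand's centre line at stand x = 82 mm, 17 mm above the table. The block spans stand x = 54 to 110 mm and y = -13 to 13 mm; two small cheeks beside the bolt (stand x = 55 to 65 mm) rise to 28 mm above the table. Fixed to the stand.
- jar: Round white stoneware coin jar, loose, 0.64 to 0.9 kg; origin: centre of its underside, 6 mm above the table; z up, x towards its label. Foot radius 36 mm: it has 2 mm of play in the ring and shifts by that when pushed. It turns on the spot, slippery underneath (friction about 0.2), its side is rough (about 0.9); it stays where left. Too wide to grip across.
- jar_lid (a point): On the jar's axis at lid height, 82 mm above its underside (88 mm above the table). Lid: flat, radius 46 mm. The smooth side, 28 to 80 mm above the table, has radius 48 mm but, hand-thrown, runs out of true: it lies 44 to 52 mm from the foot's axis, so feel for it. A strong or high push tips the jar; 3 to 6 N in the lower half of the side, moved round with it, turns it well.
- label (a point): Middle of the kraft-brown label on the jar's side (jar frame: x = 44.5, y = 0, z = 49 mm), 40 mm wide, 36 mm high. A 12 mm wide strip of it runs up over the lid's edge towards the lid's middle, so it is seen from above. The thin black coin slot in the lid lies on the other side of the middle.
- notch (a point): Mouth of the notch under the label (jar frame: x = 48, y = 0, z = 16 mm): the only gap, 18 mm wide, 10 mm deep, in the skirt of radius about 48 mm that runs round the jar below its smooth side, from 16 to 28 mm above the table.
- bolt (a joint): Brass slide bolt at the stand's front, sliding along the stand's centre line. 0 = drawn back, grows towards the jar, 0.012 m = fully home (end stop). Stays where left; friction about 1.5 N. Bar 10 mm wide, round nose, 18 to 26 mm above the table. It goes home only with the notch in front of it, otherwise the jar's skirt stops it at about 0.004 m.
- bolt_post (a point): Point on the axis of the bolt's upright brass post, 45 mm above the table; at stand x = 85 mm when the bolt is drawn back, 73 mm when home. Post diameter 14 mm from 18 to 62 mm above the table, then a head of 18 mm diameter up to 68 mm.
- dish: Bystander: blue bowl, 100 mm wide, 32 mm high; origin under its centre.
- tin: Bystander: plain steel can, 64 mm wide, 55 mm high; origin under its centre.
- books: Bystander: two stacked books, 110 x 160 x 42 mm; origin under the centre.
- planter: Bystander: terracotta pot with a small succulent, 80 mm wide, 98 mm high; origin under its centre.

How it is judged (in metres and radians):
On the way, in this order (a step that is already met when the one before it is completed fails the run):
1. the jar's label has come round to the front of the stand, the jar still standing in its ring (x of label in the frame of stand above 0.035 m and y of label in the frame of stand between -0.009 and 0.009 m and horizontal distance between jar and stand below 0.006 m), for 0.1 s.
2. the bolt is fully home (value of joint bolt above 0.0105 m), for 0.2 s.
At the end, for the whole second after the job is handed in: The middle of the label faces the stand's front within 6.5 mm to either side (about 8 degrees), the bolt is home (at least 10.5 of 12 mm), and the jar stands upright (within 0.05 rad) and at rest in its ring (within 6 mm of its centre, underside less than 9 mm above the table) (x of label in the frame of stand above 0.035 m and y of label in the frame of stand between -0.0065 and 0.0065 m and value of joint bolt above 0.0105 m and horizontal distance between jar and stand below 0.006 m and angle between jar's own z axis and vertical below 0.05 rad and z of jar in the frame of stand below 0.009 m and linear speed of jar below 0.02 m/s); the robot touches nothing.
It fails at once if the jar is pressed with more than 20 N by the robot (contact force between any of the fingers, the arm and jar above 20 N).
It fails at once if the jar is tipped by more than 0.2 rad or taken out of its ring (angle between jar's own z axis and vertical above 0.2 rad or horizontal distance between jar and stand above 0.012 m or z of jar in the frame of stand above 0.025 m).
It fails at once if a bystander is moved by more than 15 mm (distance of any of dish, tin, books, planter from where it was at the start of the episode above 0.015 m).
It also fails if it takes over 72 s, if anything falls off the work surface, if the arm or the gripper's body presses on something with over 40 N, if the wrist force passes 120 N, or if a joint passes its speed limit or range.

## Working session

There is one attempt and no reset: what is moved stays moved. The work goes in short steps, Python scripts to look and compute and a tool call to move; the robot and the scene stay as the last step left them, time stands still between calls to the robot, and variables do not carry over. Pictures are saved under pics/ and viewed, about 8 in all and at most 12, crops included, and the job is handed in when it is done.

Besides the shell and the picture viewer there is one more tool, called after "Request:" as name(argument=value, ...), one argument or row to a line, values as JSON. send_rows: Moves the arm, as the interface text tells. Its arguments: {"type":"object","properties":{"targets":{"type":"array","items":{"type":"object","properties":{"dx":{"type":"number"},"dy":{"type":"number"},"dz":{"type":"number"},"wx":{"type":"number"},"wy":{"type":"number"},"wz":{"type":"number"},"claw":{"type":"number"}}}}},"required":["targets"]}

```bash
mkdir -p pics; python3 - <<'E'
from station import monitor, grab_frame
import cv2,json
print(monitor.state())
for n in ("scene","top"):
    f=grab_frame(n); cv2.imwrite(f"pics/{n}0.png",f["pixels"][:,:,::-1]); print(n,f["fovy"],f["cx"],f["cy"],f["world_to_cam"], [k for k in f])
E
```

```text
{'clock': 0.0, 'joints': array([-1.31867289e+00,  3.09069071e-01,  1.63523460e+00, -1.09458527e-05,
        1.19970851e+00, -6.97273380e-02]), 'qd': array([-0.00057707,  0.00318397, -0.00034482, -0.00034106, -0.0002474 ,
       -0.00165819]), 'tau': array([ 8.60901018e-04, -4.15248835e+01, -2.76663244e+01, -2.03362733e-04,
        1.01453080e-02, -1.50200680e-05]), 'eef_pos': array([ 197.54906805, -592.49784401,  403.3838073 ]), 'eef_rot': array([-0.57311146,  0.41408218, -0.41276265,  0.57420048]), 'ft_force': array([-0.99685583, -0.17474498, -0.06747111]), 'moment': array([ 0.00710387, -0.05706388,  0.0308249 ]), 'gripper_width': 1.0003730152062718}
scene 54.613264063240116 254.3214459847019 189.09824639147877 [[-4.24961023e-01  9.05163458e-01 -9.34045851e-03  2.29215774e+02]
 [-5.13613900e-01 -2.32611806e-01  8.25888921e-01  2.29181654e+02]
 [ 7.45391770e-01  3.55767990e-01  5.63755484e-01 -1.34056435e+03]
 [ 0.00000000e+00  0.00000000e+00  0.00000000e+00  1.00000000e+00]] ['pixels', 'fovy', 'cx', 'cy', 'world_to_cam']
top 54.23697507465308 254.83197191040716 190.5349505516056 [[ 9.75743720e-03 -9.99656647e-01 -2.43182969e-02  1.31680521e+01]
 [ 9.96595810e-01  7.73084444e-03  8.20793906e-02 -5.43073964e+02]
 [-8.18632075e-02 -2.50363973e-02  9.96329059e-01 -1.02461882e+03]
 [ 0.00000000e+00  0.00000000e+00  0.00000000e+00  1.00000000e+00]] ['pixels', 'fovy', 'cx', 'cy', 'world_to_cam']
```

View pics/top0.png

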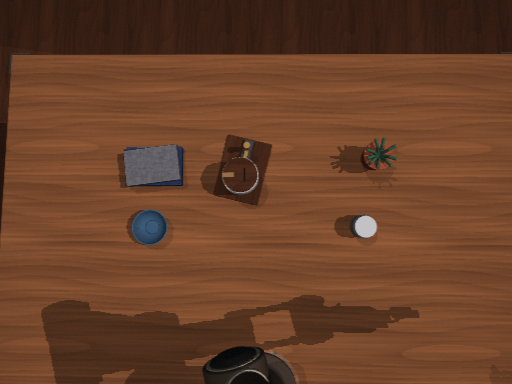

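View pics/scene0.png

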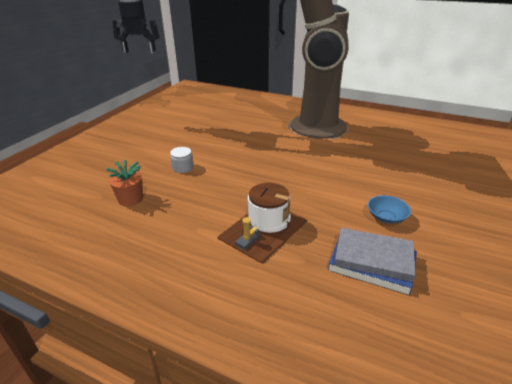

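The top view shows the jar at about (241,175), the bolt post at (247,146) and the label strip to the left at (228,175). The stand is tilted, and the bystanders are all well clear. I'll zoom in to measure.

```bash
cat > h.py <<'E'
import numpy as np,cv2
from station import monitor, grab_frame
from scipy.spatial.transform import Rotation as R
def foc(f): return 192/np.tan(np.radians(f["fovy"]/2))
def proj(f,p):
    p=np.atleast_2d(p).astype(float); c=(f["world_to_cam"]@np.c_[p,np.ones(len(p))].T).T
    F=foc(f); return np.c_[f["cx"]+F*c[:,0]/-c[:,2], f["cy"]-F*c[:,1]/-c[:,2]]
def unproj(f,uv,z):
    W=f["world_to_cam"];Rm=W[:3,:3];t=W[:3,3];o=-Rm.T@t;F=foc(f);out=[]
    for (u,v),zz in zip(np.atleast_2d(uv),np.broadcast_to(z,len(np.atleast_2d(uv)))):
        d=Rm.T@np.array([(u-f["cx"])/F,-(v-f["cy"])/F,-1.]); out.append(o+d*(zz-o[2])/d[2])
    return np.array(out)
def crop(f,name,x0,y0,w,h,k):
    cv2.imwrite(name,cv2.resize(f["pixels"][y0:y0+h,x0:x0+w,::-1],None,fx=k,fy=k,interpolation=cv2.INTER_CUBIC))
E
python3 - <<'E'
from h import *
f=grab_frame("top"); g=grab_frame("scene")
a=cv2.resize(f["pixels"][125:215,205:285],None,fx=6,fy=6,interpolation=2)
b=cv2.resize(g["pixels"][175:265,215:315],None,fx=4,fy=4,interpolation=2)
c=np.zeros((540,800,3),np.uint8); c[:540,:480]=a; c[:360,480:800]=b[:,:320]
cv2.imwrite("pics/c1.png",c[:,:,::-1])
print(R.from_quat(monitor.state()["eef_rot"]).as_matrix().round(3))
# tool check in scene image: fingertip point
s=monitor.state();print(proj(g,s["eef_pos"]+R.from_quat(s["eef_rot"]).apply([0,160,0])),proj(g,[[0,0,0]]),proj(f,[[0,0,0]]))
E
```

```text
[[ 0.316 -0.     0.949]
 [-0.949  0.001  0.316]
 [-0.001 -1.     0.   ]]
[[138.85826485  51.9915893 ]] [[317.90846818 125.5206894 ]] [[259.65009183 389.24281272]]
```

View pics/c1.png

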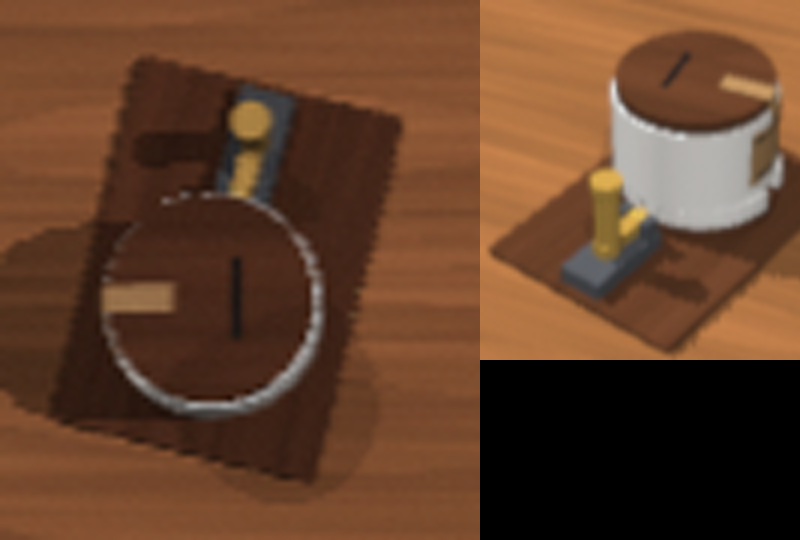

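The crop shows board corners at (142,58), (402,120), (312,482) and (52,412). The post head is at (251,121), the lid centre near (212,302), and the label strip at about (140,298).

```bash
cat >> h.py <<'E'
def fit_stand(f,uv):
    from scipy.optimize import least_squares
    L=np.array([[115,65,6],[115,-65,6],[-65,-65,6],[-65,65,6]])
    def pts(p): return R.from_euler('z',p[2]).apply(L)+[p[0],p[1],0]
    r=least_squares(lambda p:(proj(f,pts(p))-uv).ravel(),[550,50,-.2]); return r.x,r.fun
E
python3 - <<'E'
from h import *
f=grab_frame("top"); g=grab_frame("scene")
uv=lambda a:np.array(a)/6+[204.6,124.6]
p,res=fit_stand(f,uv([(142,58),(402,120),(312,482),(52,412)]));print(p,res.round(2))
uvs=np.array([(490,251),(670,352)])/4.  # scene crop
ug=np.array([[490-480,251],[670-480,352]])/4+[214.6,174.6]
S=R.from_euler('z',p[2])
w=lambda q:S.apply(q)+[p[0],p[1],0]
print("scene board front corners",ug, proj(g,w([[115,-65,6],[115,65,6]])))
print("stand centre top",unproj(f,uv([(251,121),(212,302),(140,298),(236,298),(104,298),(172,298)]),[68,88,88,88,88,88]))
loc=lambda q:S.inv().apply(q-np.array([p[0],p[1],0]))
print("in stand",loc(unproj(f,uv([(251,121),(212,302),(140,298),(236,298),(104,298)]),[68,88,88,88,88])))
# scene post head top center crop (606,178)
print(loc(unproj(g,np.array([[606-480,178],[697-480,80]])/4+[214.6,174.6],[68,88])))
E
```

```text
[ 5.81198594e+02  6.02060256e+01 -2.36278382e-01] [-0.02 -0.7   0.53 -0.4   0.25  0.25 -0.77  0.82]
scene board front corners [[217.1  237.35]
 [262.1  262.6 ]] [[216.38911551 236.33526817]
 [261.77140577 262.06741996]]
stand centre top [[663.00034631  40.67220495  68.        ]
 [578.40777109  55.86238054  88.        ]
 [579.96112666  87.50466851  88.        ]
 [580.24313817  45.35663557  88.        ]
 [579.85522001 103.3329493   88.        ]
 [580.05519611  73.44551882  88.        ]]
in stand [[ 84.1015576    0.15755743  68.        ]
 [ -1.69649577  -4.87625348  88.        ]
 [ -7.59331669  26.25050037  88.        ]
 [  2.54712549 -14.66047181  88.        ]
 [-11.40146038  41.6142151   88.        ]]
[[84.07247433 -1.41389185 68.        ]
 [ 4.3696676  -0.76081626 88.        ]]
```

```bash
cat >> h.py <<'E'
J=np.array([581.2,60.2]); YAW=-0.236
def pose(th,r,z,tilt=8,C=J):
    """tip at world angle th (deg) about C, distance r, height z; tool z faces C, tip leaning towards C by tilt"""
    a=np.radians(th); zt=-np.array([np.cos(a),np.sin(a),0]); t=np.radians(tilt)
    y=np.array([0,0,-1])*np.cos(t)+zt*np.sin(t); zz=zt*np.cos(t)+np.array([0,0,1])*np.sin(t); x=np.cross(y,zz)
    M=np.c_[x,y,zz]; tip=np.r_[C-r*zt[:2],z]
    return tip-173*y, M
def rows(targets):
    s=monitor.state(); p0=s["eef_pos"]; M0=R.from_quat(s["eef_rot"]).as_matrix()
    for p,M in targets:
        d=M0.T@(p-p0); w=R.from_matrix(M0.T@M).as_rotvec()
        print("d",d.round(1),"w",w.round(3))
def where(C=J):
    s=monitor.state(); M=R.from_quat(s["eef_rot"]).as_matrix(); tip=s["eef_pos"]+173*M[:,1]; v=tip[:2]-C
    th=np.degrees(np.arctan2(v[1],v[0]))%360; u=v/np.linalg.norm(v); F=s["ft_force"]
    print("t %.2f tip"%s["clock"],tip.round(1),"th %.1f r %.1f toolyaw+180 %.1f"%(th,np.linalg.norm(v),np.degrees(np.arctan2(-M[1,2],-M[0,2]))%360),"F",F.round(1),"Frad %.1f Ftan %.1f"%(F[:2]@u,F[:2]@[-u[1],u[0]]),"g %.2f j6 %.2f"%(s["gripper_width"],s["joints"][5]))
E
python3 - <<'E'
from h import *
where(); rows([pose(240,110,150)]); rows([pose(240,85,36)])
E
```

```text
t 0.30 tip [ 197.6 -592.7  231.2] th 239.6 r 757.3 toolyaw+180 198.4 F [-0.3 -0.  -0.9] Frad 0.2 Ftan -0.3 g 1.00 j6 -0.07
d [-409.2   83.3  470.1] w [ 0.133 -0.724  0.05 ]
d [-425.7  197.3  488.8] w [ 0.133 -0.724  0.05 ]
```

Request:
send_rows(
  targets=[
    {"dx": -205,"dy": 42,"dz": 235,"wx": 0.066,"wy": -0.362,"wz": 0.025,"claw": 0},
    {"dx": -205,"dy": 42,"dz": 235,"wx": 0.066,"wy": -0.362,"wz": 0.025,"claw": 0},
    {"dx": -409,"dy": 83,"dz": 470,"wx": 0.133,"wy": -0.724,"wz": 0.05,"claw": 0},
    {"dx": -409,"dy": 83,"dz": 470,"wx": 0.133,"wy": -0.724,"wz": 0.05,"claw": 0},
    {"dx": -409,"dy": 83,"dz": 470,"wx": 0.133,"wy": -0.724,"wz": 0.05,"claw": 0},
    {"dx": -409,"dy": 83,"dz": 470,"wx": 0.133,"wy": -0.724,"wz": 0.05,"claw": 0},
    {"dx": -409,"dy": 83,"dz": 470,"wx": 0.133,"wy": -0.724,"wz": 0.05,"claw": 0},
    {"dx": -409,"dy": 83,"dz": 470,"wx": 0.133,"wy": -0.724,"wz": 0.05,"claw": 0},
    {"dx": -409,"dy": 83,"dz": 470,"wx": 0.133,"wy": -0.724,"wz": 0.05,"claw": 0},
    {"dx": -409,"dy": 83,"dz": 470,"wx": 0.133,"wy": -0.724,"wz": 0.05,"claw": 0},
  ],
)

```text
clock: 1.55
eef_pos: [513.1, -57.4, 322.2]
eef_rot: [-0.634, 0.169, -0.196, 0.729]
ft_force: [0.1, -0.8, 0.6]
gripper_width: -0.002
```

```bash
python3 - <<'E'
from h import *
where(); rows([pose(240,110,150),pose(240,90,60),pose(240,75,36)])
E
```

```text
t 1.55 tip [525.3 -36.6 150.9] th 240.0 r 111.8 toolyaw+180 240.0 F [ 0.1 -0.8  0.6] Frad 0.6 Ftan 0.5 g -0.00 j6 0.20
d [0.2 1.1 1.7] w [-0.    -0.     0.001]
d [ 0.1 93.   8.9] w [-0.    -0.     0.001]
d [  0.  118.9  20.4] w [-0.    -0.     0.001]
```

Request:
send_rows(
  targets=[
    {"dy": 60,"dz": 8,"claw": 0},
    {"dy": 93,"dz": 9,"claw": 0},
    {"dy": 119,"dz": 20,"claw": 0},
    {"dy": 119,"dz": 20,"claw": 0},
  ],
)

```text
invalid input
```

```bash
python3 - <<'E'
from h import *
where(); rows([pose(240,70,36),pose(240,65,36),pose(240,60,36)])
g=grab_frame("scene");f=grab_frame("top")
a=cv2.resize(f["pixels"][125:215,205:285],None,fx=5,fy=5,interpolation=2)
b=cv2.resize(g["pixels"][160:260,220:320],None,fx=4,fy=4,interpolation=2)
c=np.zeros((450,800,3),np.uint8); c[:450,:400]=a; c[:400,400:800]=b
cv2.imwrite("pics/c2.png",c[:,:,::-1])
E
```

```text
t 1.55 tip [525.3 -36.6 150.9] th 240.0 r 111.8 toolyaw+180 240.0 F [ 0.1 -0.8  0.6] Frad 0.6 Ftan 0.5 g -0.00 j6 0.20
d [  0.  119.6  25.4] w [-0.    -0.     0.001]
d [  0.  120.3  30.4] w [-0.    -0.     0.001]
d [  0.  121.   35.3] w [-0.    -0.     0.001]
```

View pics/c2.png

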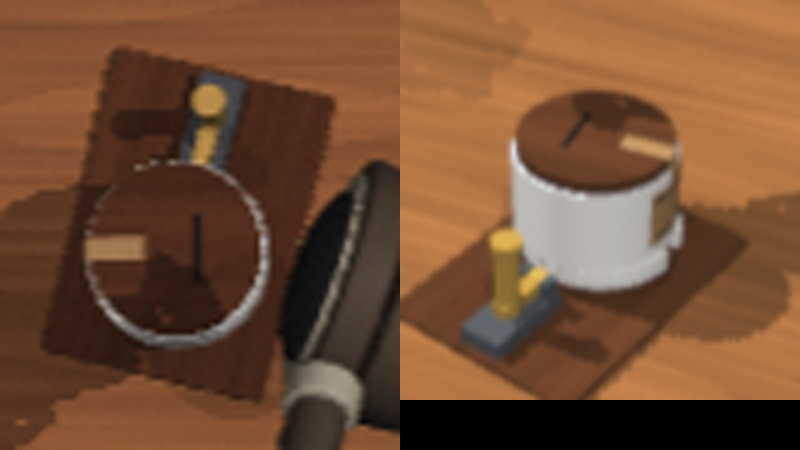

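The move was refused because rows need every key, so the arm hasn't moved. The picture shows the jar unchanged with the label strip pointing left at (115,248), and the wrist above right. I'll resend with all keys.

Request:
send_rows(
  targets=[
    {"dx": 0,"dy": 60,"dz": 8,"wx": 0,"wy": 0,"wz": 0,"claw": 0},
    {"dx": 0,"dy": 93,"dz": 9,"wx": 0,"wy": 0,"wz": 0,"claw": 0},
    {"dx": 0,"dy": 119,"dz": 20,"wx": 0,"wy": 0,"wz": 0,"claw": 0},
    {"dx": 0,"dy": 119,"dz": 20,"wx": 0,"wy": 0,"wz": 0,"claw": 0},
  ],
)

```text
clock: 2.15
eef_pos: [530.8, -22.7, 204.9]
eef_rot: [-0.634, 0.169, -0.191, 0.73]
ft_force: [-1.4, -0.8, 0.4]
gripper_width: -0.003
```

```bash
python3 - <<'E'
from h import *
where(); rows([pose(240,70,36),pose(240,65,36),pose(240,60,36)])
E
```

```text
t 2.15 tip [541.9  -1.3  33.6] th 237.5 r 73.0 toolyaw+180 240.4 F [-1.4 -0.8  0.4] Frad 1.4 Ftan -0.8 g -0.00 j6 0.21
d [ 2.2 -2.   3.2] w [ 0.     0.007 -0.006]
d [ 2.3 -1.3  8.1] w [ 0.     0.007 -0.006]
d [ 2.3 -0.6 13.1] w [ 0.     0.007 -0.006]
```

Request:
send_rows(
  targets=[
    {"dx": 2,"dy": -2,"dz": 3,"wx": 0,"wy": 0,"wz": 0,"claw": 0},
    {"dx": 2,"dy": -1.5,"dz": 7,"wx": 0,"wy": 0,"wz": 0,"claw": 0},
    {"dx": 2,"dy": -1.5,"dz": 7,"wx": 0,"wy": 0,"wz": 0,"claw": 0},
  ],
)

```text
clock: 2.52
eef_pos: [536.5, -18.0, 208.6]
eef_rot: [-0.634, 0.168, -0.192, 0.73]
ft_force: [0.6, 0.6, -0.1]
gripper_width: -0.006
```

```bash
python3 - <<'E'
from h import *
where()
E
```

```text
t 2.52 tip [548.1   3.2  37.3] th 239.9 r 65.9 toolyaw+180 240.4 F [ 0.6  0.6 -0.1] Frad -0.8 Ftan 0.2 g -0.01 j6 0.22
```

Request:
send_rows(
  targets=[
    {"dx": 0,"dy": 0.3,"dz": 2,"wx": 0,"wy": 0,"wz": 0,"claw": 0},
    {"dx": 0,"dy": 0.3,"dz": 2,"wx": 0,"wy": 0,"wz": 0,"claw": 0},
  ],
)

```text
clock: 2.78
eef_pos: [537.8, -16.3, 209.0]
eef_rot: [-0.634, 0.168, -0.192, 0.73]
ft_force: [-0.7, 1.8, -0.0]
gripper_width: 0.002
```

```bash
python3 - <<'E'
from h import *
where()
E
```

```text
t 2.77 tip [549.5   5.   37.8] th 240.1 r 63.7 toolyaw+180 240.4 F [-0.7  1.8 -0. ] Frad -1.2 Ftan -1.6 g 0.00 j6 0.22
```

Request:
send_rows(
  targets=[
    {"dx": 0,"dy": 1,"dz": 2,"wx": 0,"wy": 0,"wz": 0,"claw": 0},
    {"dx": 0,"dy": 1,"dz": 2,"wx": 0,"wy": 0,"wz": 0,"claw": 0},
  ],
)

```text
clock: 3.02
eef_pos: [538.9, -14.4, 208.4]
eef_rot: [-0.634, 0.168, -0.192, 0.73]
ft_force: [-0.7, -1.0, 2.3]
gripper_width: -0.001
```

Request:
send_rows(
  targets=[
    {"dx": 0,"dy": 0.5,"dz": 1.5,"wx": 0,"wy": 0,"wz": 0,"claw": 0},
    {"dx": 0,"dy": 0.5,"dz": 1.5,"wx": 0,"wy": 0,"wz": 0,"claw": 0},
  ],
)

```text
clock: 3.28
eef_pos: [539.7, -13.2, 208.1]
eef_rot: [-0.634, 0.168, -0.192, 0.73]
ft_force: [-2.0, -2.0, 2.2]
gripper_width: -0.003
```

```bash
python3 - <<'E'
from h import *
where()
E
```

```text
t 3.27 tip [551.4   7.9  36.8] th 240.3 r 60.2 toolyaw+180 240.4 F [-2.  -2.   2.2] Frad 2.7 Ftan -0.8 g -0.00 j6 0.23
```

Request:
send_rows(
  targets=[
    {"dx": 0,"dy": 0.5,"dz": 1.5,"wx": 0,"wy": 0,"wz": 0,"claw": 0},
    {"dx": 0,"dy": 0.5,"dz": 1.5,"wx": 0,"wy": 0,"wz": 0,"claw": 0},
  ],
)

```text
clock: 3.52
eef_pos: [540.1, -12.7, 208.2]
eef_rot: [-0.635, 0.168, -0.191, 0.73]
ft_force: [-4.1, -5.7, 6.9]
gripper_width: -0.004
```

Request:
send_rows(
  targets=[
    {"dx": 0,"dy": 0.5,"dz": 1.5,"wx": 0,"wy": 0,"wz": 0,"claw": 0},
    {"dx": 0,"dy": 0.5,"dz": 1.5,"wx": 0,"wy": 0,"wz": 0,"claw": 0},
  ],
)

```text
clock: 3.78
eef_pos: [540.5, -12.4, 208.2]
eef_rot: [-0.636, 0.168, -0.191, 0.729]
ft_force: [-4.2, -6.3, 6.6]
gripper_width: -0.008
```

```bash
python3 - <<'E'
from h import *
where()
E
```

```text
t 3.77 tip [551.6   8.1  36.8] th 240.4 r 59.9 toolyaw+180 240.6 F [-4.2 -6.3  6.6] Frad 7.5 Ftan -0.6 g -0.01 j6 0.23
```

Request:
send_rows(
  targets=[
    {"dx": 0,"dy": -1.5,"dz": 0,"wx": 0,"wy": 0,"wz": 0,"claw": 0},
    {"dx": 0,"dy": -1.5,"dz": 0,"wx": 0,"wy": 0,"wz": 0,"claw": 0},
  ],
)

```text
clock: 4.03
eef_pos: [540.2, -12.6, 209.5]
eef_rot: [-0.636, 0.168, -0.19, 0.729]
ft_force: [-1.7, -2.0, 1.9]
gripper_width: 0.005
```

```bash
python3 - <<'E'
from h import *
where()
g=grab_frame("scene");f=grab_frame("top")
a=cv2.resize(f["pixels"][125:215,205:285],None,fx=5,fy=5,interpolation=2)
b=cv2.resize(g["pixels"][160:260,220:320],None,fx=4,fy=4,interpolation=2)
c=np.zeros((450,800,3),np.uint8); c[:450,:400]=a; c[:400,400:800]=b
cv2.imwrite("pics/c3.png",c[:,:,::-1])
E
```

```text
t 4.03 tip [551.3   8.   38.1] th 240.2 r 60.2 toolyaw+180 240.6 F [-1.7 -2.   1.9] Frad 2.6 Ftan -0.5 g 0.00 j6 0.24
```

View pics/c3.png

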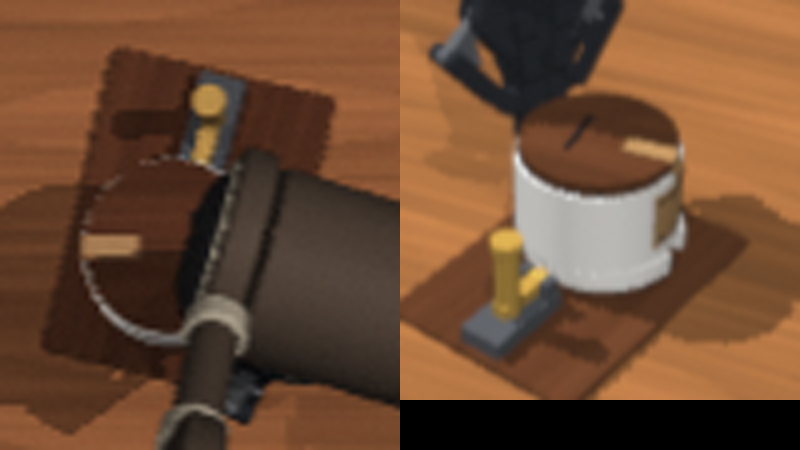

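```bash
cat >> h.py <<'E'
def stroke(th0,r,z,step=-2.5,n=10,tilt=8):
    s=monitor.state(); p0=s["eef_pos"]; M0=R.from_quat(s["eef_rot"]).as_matrix()
    for k in range(1,n+1):
        p,M=pose(th0+step*k,r,z,tilt); d=M0.T@(p-p0); w=R.from_matrix(M0.T@M).as_rotvec()
        print('{"dx": %.1f, "dy": %.1f, "dz": %.1f, "wx": %.3f, "wy": %.3f, "wz": %.3f, "claw": 0},'%(*d,*w))
E
python3 - <<'E'
from h import *
where(); stroke(240,58.8,38)
E
```

```text
t 4.12 tip [551.3   8.   38.1] th 240.3 r 60.2 toolyaw+180 240.6 F [-2.2 -2.4  1.2] Frad 3.2 Ftan -0.7 g -0.00 j6 0.24
{"dx": -4.5, "dy": 0.4, "dz": 0.7, "wx": 0.005, "wy": 0.054, "wz": -0.010, "claw": 0},
{"dx": -8.1, "dy": 0.4, "dz": 1.0, "wx": 0.005, "wy": 0.097, "wz": -0.016, "claw": 0},
{"dx": -11.7, "dy": 0.5, "dz": 1.4, "wx": 0.005, "wy": 0.140, "wz": -0.022, "claw": 0},
{"dx": -15.3, "dy": 0.6, "dz": 2.0, "wx": 0.005, "wy": 0.183, "wz": -0.028, "claw": 0},
{"dx": -18.8, "dy": 0.7, "dz": 2.7, "wx": 0.005, "wy": 0.226, "wz": -0.034, "claw": 0},
{"dx": -22.3, "dy": 0.8, "dz": 3.6, "wx": 0.005, "wy": 0.270, "wz": -0.040, "claw": 0},
{"dx": -25.8, "dy": 0.9, "dz": 4.6, "wx": 0.005, "wy": 0.313, "wz": -0.046, "claw": 0},
{"dx": -29.2, "dy": 1.1, "dz": 5.8, "wx": 0.005, "wy": 0.356, "wz": -0.052, "claw": 0},
{"dx": -32.6, "dy": 1.3, "dz": 7.1, "wx": 0.005, "wy": 0.399, "wz": -0.058, "claw": 0},
{"dx": -35.8, "dy": 1.5, "dz": 8.6, "wx": 0.005, "wy": 0.443, "wz": -0.063, "claw": 0},
```

Request:
send_rows(
  targets=[
    {"dx": -4.5,"dy": 0.3,"dz": 1.0,"wx": 0.005,"wy": 0.054,"wz": -0.01,"claw": 0},
    {"dx": -8.1,"dy": 0.3,"dz": 1.3,"wx": 0.005,"wy": 0.097,"wz": -0.016,"claw": 0},
    {"dx": -11.7,"dy": 0.4,"dz": 1.7,"wx": 0.005,"wy": 0.14,"wz": -0.022,"claw": 0},
    {"dx": -15.3,"dy": 0.5,"dz": 2.3,"wx": 0.005,"wy": 0.183,"wz": -0.028,"claw": 0},
  ],
)

```text
clock: 4.62
eef_pos: [527.8, -4.3, 209.5]
eef_rot: [-0.618, 0.224, -0.258, 0.708]
ft_force: [-3.9, -9.1, 2.7]
gripper_width: -0.001
```

```bash
python3 - <<'E'
from h import *
where(); stroke(232,58.5,38)
g=grab_frame("scene")
b=cv2.resize(g["pixels"][160:260,220:320],None,fx=5,fy=5,interpolation=2)
cv2.imwrite("pics/c4.png",b[:,:,::-1])
E
```

```text
t 4.62 tip [543.3  13.7  38.1] th 230.8 r 60.0 toolyaw+180 230.0 F [-3.9 -9.1  2.7] Frad 9.5 Ftan 2.7 g -0.00 j6 0.44
{"dx": -1.3, "dy": 0.3, "dz": 1.1, "wx": 0.002, "wy": 0.009, "wz": 0.001, "claw": 0},
{"dx": -4.9, "dy": 0.3, "dz": 1.2, "wx": 0.002, "wy": 0.052, "wz": -0.005, "claw": 0},
{"dx": -8.5, "dy": 0.3, "dz": 1.5, "wx": 0.002, "wy": 0.095, "wz": -0.011, "claw": 0},
{"dx": -12.0, "dy": 0.4, "dz": 1.9, "wx": 0.002, "wy": 0.139, "wz": -0.017, "claw": 0},
{"dx": -15.6, "dy": 0.4, "dz": 2.5, "wx": 0.002, "wy": 0.182, "wz": -0.023, "claw": 0},
{"dx": -19.1, "dy": 0.5, "dz": 3.2, "wx": 0.002, "wy": 0.225, "wz": -0.029, "claw": 0},
{"dx": -22.6, "dy": 0.7, "dz": 4.1, "wx": 0.002, "wy": 0.268, "wz": -0.035, "claw": 0},
{"dx": -26.1, "dy": 0.8, "dz": 5.1, "wx": 0.002, "wy": 0.311, "wz": -0.041, "claw": 0},
{"dx": -29.5, "dy": 0.9, "dz": 6.3, "wx": 0.002, "wy": 0.355, "wz": -0.048, "claw": 0},
{"dx": -32.8, "dy": 1.1, "dz": 7.6, "wx": 0.002, "wy": 0.398, "wz": -0.054, "claw": 0},
```

View pics/c4.png

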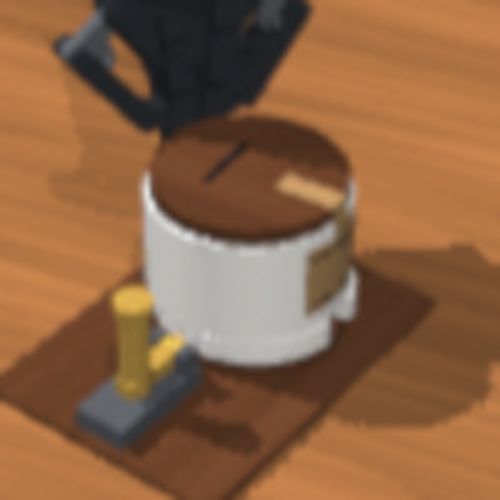

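The scene view shows the label has moved towards the front with no tipping; the strip is at (312,190) and the notch at (345,300). Frad was a bit high, so I'll press slightly less and go further.

Request:
send_rows(
  targets=[
    {"dx": -3.0,"dy": 0.2,"dz": 0.4,"wx": 0.002,"wy": 0.03,"wz": -0.002,"claw": 0},
    {"dx": -6.5,"dy": 0.2,"dz": 0.7,"wx": 0.002,"wy": 0.07,"wz": -0.008,"claw": 0},
    {"dx": -10.1,"dy": 0.2,"dz": 1.1,"wx": 0.002,"wy": 0.115,"wz": -0.014,"claw": 0},
    {"dx": -13.7,"dy": 0.3,"dz": 1.6,"wx": 0.002,"wy": 0.16,"wz": -0.02,"claw": 0},
    {"dx": -17.3,"dy": 0.3,"dz": 2.3,"wx": 0.002,"wy": 0.203,"wz": -0.026,"claw": 0},
    {"dx": -20.8,"dy": 0.5,"dz": 3.1,"wx": 0.002,"wy": 0.246,"wz": -0.032,"claw": 0},
  ],
)

```text
clock: 5.42
eef_pos: [513.1, 11.4, 209.3]
eef_rot: [-0.584, 0.3, -0.344, 0.671]
ft_force: [-2.9, -6.3, 4.3]
gripper_width: -0.002
```

```bash
cat >> h.py <<'E'
def label():
    g=grab_frame("scene"); hsv=cv2.cvtColor(g["pixels"],cv2.COLOR_RGB2HSV); out=[]
    c=proj(g,[[*J,88]])[0]
    # bright tan pixels on the lid
    vv,uu=np.mgrid[0:384,0:512]; P=unproj(g,np.c_[uu.ravel(),vv.ravel()],88)[:,:2]
    inl=(np.linalg.norm(P-J,axis=1)<43).reshape(384,512)
    px=g["pixels"].astype(int); m=inl&(px[:,:,1]>85)&(px[:,:,0]-px[:,:,2]>40)
    q=P.reshape(384,512,2)[m]; 
    if len(q)<4: print("strip n",len(q)); return
    v=q.mean(0)-J; a=np.degrees(np.arctan2(v[1],v[0]))-np.degrees(YAW)
    e=np.linalg.svd(q-q.mean(0))[2][0]; e=e*np.sign(e@v); b=np.degrees(np.arctan2(e[1],e[0]))-np.degrees(YAW)
    print("strip n",len(q),"label angle in stand: by centroid %.1f, by axis %.1f"%(a,b))
E
python3 - <<'E'
from h import *
where(); label(); stroke(210,59,38)
E
```

```text
t 5.42 tip [532.2  25.4  38. ] th 215.4 r 60.1 toolyaw+180 215.7 F [-2.9 -6.3  4.3] Frad 6.0 Ftan 3.5 g -0.00 j6 0.74
strip n 63 label angle in stand: by centroid 81.4, by axis 80.0
{"dx": -11.2, "dy": 0.2, "dz": 1.6, "wx": 0.002, "wy": 0.140, "wz": -0.021, "claw": 0},
{"dx": -14.8, "dy": 0.3, "dz": 2.2, "wx": 0.002, "wy": 0.183, "wz": -0.027, "claw": 0},
{"dx": -18.4, "dy": 0.4, "dz": 2.9, "wx": 0.002, "wy": 0.227, "wz": -0.033, "claw": 0},
{"dx": -21.9, "dy": 0.5, "dz": 3.8, "wx": 0.002, "wy": 0.270, "wz": -0.039, "claw": 0},
{"dx": -25.3, "dy": 0.7, "dz": 4.8, "wx": 0.002, "wy": 0.313, "wz": -0.045, "claw": 0},
{"dx": -28.8, "dy": 0.8, "dz": 6.0, "wx": 0.002, "wy": 0.356, "wz": -0.051, "claw": 0},
{"dx": -32.1, "dy": 1.0, "dz": 7.4, "wx": 0.003, "wy": 0.400, "wz": -0.057, "claw": 0},
{"dx": -35.4, "dy": 1.2, "dz": 8.9, "wx": 0.003, "wy": 0.443, "wz": -0.063, "claw": 0},
{"dx": -38.7, "dy": 1.5, "dz": 10.5, "wx": 0.003, "wy": 0.486, "wz": -0.069, "claw": 0},
{"dx": -41.8, "dy": 1.7, "dz": 12.2, "wx": 0.003, "wy": 0.529, "wz": -0.076, "claw": 0},
```

Request:
send_rows(
  targets=[
    {"dx": -3.8,"dy": 0.1,"dz": 0.6,"wx": 0.002,"wy": 0.048,"wz": -0.007,"claw": 0},
    {"dx": -7.5,"dy": 0.1,"dz": 1.0,"wx": 0.002,"wy": 0.094,"wz": -0.014,"claw": 0},
    {"dx": -11.2,"dy": 0.2,"dz": 1.5,"wx": 0.002,"wy": 0.14,"wz": -0.021,"claw": 0},
    {"dx": -14.8,"dy": 0.3,"dz": 2.1,"wx": 0.002,"wy": 0.183,"wz": -0.027,"claw": 0},
    {"dx": -18.4,"dy": 0.4,"dz": 2.8,"wx": 0.002,"wy": 0.227,"wz": -0.033,"claw": 0},
    {"dx": -21.9,"dy": 0.5,"dz": 3.7,"wx": 0.002,"wy": 0.27,"wz": -0.039,"claw": 0},
    {"dx": -25.3,"dy": 0.7,"dz": 4.7,"wx": 0.002,"wy": 0.313,"wz": -0.045,"claw": 0},
    {"dx": -28.8,"dy": 0.8,"dz": 5.9,"wx": 0.002,"wy": 0.356,"wz": -0.051,"claw": 0},
    {"dx": -32.1,"dy": 1.0,"dz": 7.3,"wx": 0.003,"wy": 0.4,"wz": -0.057,"claw": 0},
  ],
)

```text
clock: 6.6
eef_pos: [499.4, 42.4, 209.1]
eef_rot: [-0.512, 0.412, -0.472, 0.588]
ft_force: [-2.7, -2.9, 2.7]
gripper_width: 0.001
```

```bash
python3 - <<'E'
from h import *
where(); label(); stroke(193,59,38)
E
```

```text
t 6.60 tip [522.5  47.7  37.7] th 192.0 r 60.0 toolyaw+180 192.4 F [-2.7 -2.9  2.7] Frad 3.2 Ftan 2.3 g 0.00 j6 1.30
strip n 58 label angle in stand: by centroid 56.2, by axis 55.8
{"dx": -2.2, "dy": -0.1, "dz": 0.8, "wx": 0.002, "wy": 0.032, "wz": -0.006, "claw": 0},
{"dx": -5.9, "dy": -0.1, "dz": 0.9, "wx": 0.002, "wy": 0.075, "wz": -0.012, "claw": 0},
{"dx": -9.5, "dy": -0.0, "dz": 1.3, "wx": 0.002, "wy": 0.118, "wz": -0.018, "claw": 0},
{"dx": -13.0, "dy": 0.0, "dz": 1.8, "wx": 0.002, "wy": 0.161, "wz": -0.024, "claw": 0},
{"dx": -16.6, "dy": 0.1, "dz": 2.5, "wx": 0.002, "wy": 0.205, "wz": -0.030, "claw": 0},
{"dx": -20.1, "dy": 0.2, "dz": 3.3, "wx": 0.002, "wy": 0.248, "wz": -0.036, "claw": 0},
{"dx": -23.6, "dy": 0.4, "dz": 4.2, "wx": 0.002, "wy": 0.291, "wz": -0.042, "claw": 0},
{"dx": -27.1, "dy": 0.5, "dz": 5.4, "wx": 0.002, "wy": 0.334, "wz": -0.048, "claw": 0},
{"dx": -30.5, "dy": 0.7, "dz": 6.6, "wx": 0.002, "wy": 0.378, "wz": -0.054, "claw": 0},
{"dx": -33.8, "dy": 0.9, "dz": 8.0, "wx": 0.002, "wy": 0.421, "wz": -0.060, "claw": 0},
```

Tracking well, with the label now at 56°. I'll repeat with a slightly firmer press.

Request:
send_rows(
  targets=[
    {"dx": -3.8,"dy": -0.1,"dz": 1.0,"wx": 0.002,"wy": 0.048,"wz": -0.007,"claw": 0},
    {"dx": -7.5,"dy": -0.1,"dz": 1.4,"wx": 0.002,"wy": 0.094,"wz": -0.014,"claw": 0},
    {"dx": -11.2,"dy": 0.0,"dz": 1.9,"wx": 0.002,"wy": 0.14,"wz": -0.021,"claw": 0},
    {"dx": -14.8,"dy": 0.1,"dz": 2.5,"wx": 0.002,"wy": 0.183,"wz": -0.027,"claw": 0},
    {"dx": -18.4,"dy": 0.2,"dz": 3.2,"wx": 0.002,"wy": 0.227,"wz": -0.033,"claw": 0},
    {"dx": -21.9,"dy": 0.3,"dz": 4.1,"wx": 0.002,"wy": 0.27,"wz": -0.039,"claw": 0},
    {"dx": -25.3,"dy": 0.5,"dz": 5.1,"wx": 0.002,"wy": 0.313,"wz": -0.045,"claw": 0},
    {"dx": -28.8,"dy": 0.6,"dz": 6.3,"wx": 0.002,"wy": 0.356,"wz": -0.051,"claw": 0},
    {"dx": -32.1,"dy": 0.8,"dz": 7.7,"wx": 0.003,"wy": 0.4,"wz": -0.057,"claw": 0},
  ],
)

```text
clock: 7.78
eef_pos: [499.2, 76.1, 208.9]
eef_rot: [0.418, -0.506, 0.581, -0.48]
ft_force: [-2.8, -0.9, 0.7]
gripper_width: -0.004
```

```bash
python3 - <<'E'
from h import *
where(); label(); stroke(169,59,38)
E
```

```text
t 7.78 tip [522.5  71.7  37.6] th 168.9 r 59.8 toolyaw+180 169.1 F [-2.8 -0.9  0.7] Frad 2.5 Ftan 1.4 g -0.00 j6 1.89
strip n 58 label angle in stand: by centroid 32.5, by axis 33.5
{"dx": -3.3, "dy": -0.3, "dz": 0.5, "wx": 0.002, "wy": 0.045, "wz": -0.007, "claw": 0},
{"dx": -6.9, "dy": -0.2, "dz": 0.8, "wx": 0.002, "wy": 0.088, "wz": -0.013, "claw": 0},
{"dx": -10.5, "dy": -0.2, "dz": 1.2, "wx": 0.002, "wy": 0.131, "wz": -0.019, "claw": 0},
{"dx": -14.1, "dy": -0.1, "dz": 1.7, "wx": 0.002, "wy": 0.174, "wz": -0.025, "claw": 0},
{"dx": -17.7, "dy": -0.0, "dz": 2.4, "wx": 0.002, "wy": 0.218, "wz": -0.031, "claw": 0},
{"dx": -21.2, "dy": 0.1, "dz": 3.3, "wx": 0.002, "wy": 0.261, "wz": -0.037, "claw": 0},
{"dx": -24.7, "dy": 0.3, "dz": 4.3, "wx": 0.002, "wy": 0.304, "wz": -0.043, "claw": 0},
{"dx": -28.1, "dy": 0.4, "dz": 5.5, "wx": 0.002, "wy": 0.347, "wz": -0.049, "claw": 0},
{"dx": -31.5, "dy": 0.6, "dz": 6.8, "wx": 0.002, "wy": 0.390, "wz": -0.055, "claw": 0},
{"dx": -34.8, "dy": 0.8, "dz": 8.2, "wx": 0.002, "wy": 0.434, "wz": -0.061, "claw": 0},
```

Request:
send_rows(
  targets=[
    {"dx": -3.4,"dy": -0.2,"dz": 1.2,"wx": 0.002,"wy": 0.045,"wz": -0.007,"claw": 0},
    {"dx": -7.0,"dy": -0.2,"dz": 1.5,"wx": 0.002,"wy": 0.088,"wz": -0.013,"claw": 0},
    {"dx": -10.5,"dy": -0.1,"dz": 1.9,"wx": 0.002,"wy": 0.131,"wz": -0.019,"claw": 0},
    {"dx": -14.1,"dy": 0.0,"dz": 2.4,"wx": 0.002,"wy": 0.174,"wz": -0.025,"claw": 0},
    {"dx": -17.7,"dy": 0.1,"dz": 3.1,"wx": 0.002,"wy": 0.218,"wz": -0.031,"claw": 0},
    {"dx": -21.2,"dy": 0.2,"dz": 4.0,"wx": 0.002,"wy": 0.261,"wz": -0.037,"claw": 0},
    {"dx": -24.7,"dy": 0.3,"dz": 5.0,"wx": 0.002,"wy": 0.304,"wz": -0.043,"claw": 0},
    {"dx": -28.1,"dy": 0.4,"dz": 6.2,"wx": 0.002,"wy": 0.347,"wz": -0.049,"claw": 0},
  ],
)

```text
clock: 8.82
eef_pos: [510.0, 103.2, 208.9]
eef_rot: [0.324, -0.572, 0.656, -0.371]
ft_force: [-1.6, -0.8, 0.8]
gripper_width: 0.001
```

```bash
python3 - <<'E'
from h import *
where(); label(); stroke(148,59,38)
E
```

```text
t 8.82 tip [530.2  90.9  37.5] th 148.9 r 59.5 toolyaw+180 149.0 F [-1.6 -0.8  0.8] Frad 1.0 Ftan 1.5 g 0.00 j6 2.36
strip n 58 label angle in stand: by centroid 13.3, by axis 12.9
{"dx": -4.5, "dy": -0.4, "dz": 0.3, "wx": 0.002, "wy": 0.059, "wz": -0.008, "claw": 0},
{"dx": -8.1, "dy": -0.3, "dz": 0.5, "wx": 0.002, "wy": 0.102, "wz": -0.014, "claw": 0},
{"dx": -11.7, "dy": -0.2, "dz": 1.0, "wx": 0.002, "wy": 0.146, "wz": -0.020, "claw": 0},
{"dx": -15.3, "dy": -0.2, "dz": 1.6, "wx": 0.002, "wy": 0.189, "wz": -0.026, "claw": 0},
{"dx": -18.8, "dy": -0.1, "dz": 2.4, "wx": 0.002, "wy": 0.232, "wz": -0.032, "claw": 0},
{"dx": -22.3, "dy": 0.1, "dz": 3.3, "wx": 0.002, "wy": 0.275, "wz": -0.038, "claw": 0},
{"dx": -25.8, "dy": 0.2, "dz": 4.3, "wx": 0.002, "wy": 0.318, "wz": -0.044, "claw": 0},
{"dx": -29.2, "dy": 0.4, "dz": 5.5, "wx": 0.002, "wy": 0.362, "wz": -0.050, "claw": 0},
{"dx": -32.6, "dy": 0.6, "dz": 6.9, "wx": 0.002, "wy": 0.405, "wz": -0.056, "claw": 0},
{"dx": -35.9, "dy": 0.8, "dz": 8.4, "wx": 0.002, "wy": 0.448, "wz": -0.062, "claw": 0},
```

Request:
send_rows(
  targets=[
    {"dx": -3.4,"dy": -0.2,"dz": 1.2,"wx": 0.002,"wy": 0.045,"wz": -0.007,"claw": 0},
    {"dx": -7.0,"dy": -0.2,"dz": 1.5,"wx": 0.002,"wy": 0.088,"wz": -0.013,"claw": 0},
    {"dx": -10.5,"dy": -0.1,"dz": 1.9,"wx": 0.002,"wy": 0.131,"wz": -0.019,"claw": 0},
    {"dx": -14.1,"dy": 0.0,"dz": 2.4,"wx": 0.002,"wy": 0.174,"wz": -0.025,"claw": 0},
    {"dx": -17.7,"dy": 0.1,"dz": 3.1,"wx": 0.002,"wy": 0.218,"wz": -0.031,"claw": 0},
  ],
)

```text
clock: 9.5
eef_pos: [521.3, 117.5, 208.8]
eef_rot: [0.259, -0.604, 0.694, -0.296]
ft_force: [-2.8, 0.4, 1.3]
gripper_width: -0.004
```

```bash
python3 - <<'E'
from h import *
where(); label(); stroke(135,59,38,n=4)
g=grab_frame("scene");b=cv2.resize(g["pixels"][160:260,215:325],None,fx=6,fy=6,interpolation=2)
# overlay expected label direction line, post, notch
S=R.from_euler('z',YAW)
W=lambda q:S.apply(q)+[*J,0]
L=(proj(g,W([[10,0,88],[46,0,88],[48,0,28],[48,0,16],[85,0,68]]))-[214.6,159.6])*6
for a in L: cv2.circle(b,tuple(int(x) for x in a),2,(255,0,0),-1)
cv2.imwrite("pics/c5.png",b[:,:,::-1])
E
```

```text
t 9.50 tip [538.1 100.9  37.4] th 136.6 r 59.2 toolyaw+180 136.3 F [-2.8  0.4  1.3] Frad 2.3 Ftan 1.6 g -0.00 j6 2.64
strip n 59 label angle in stand: by centroid 0.8, by axis 5.1
{"dx": -5.0, "dy": -0.4, "dz": -0.1, "wx": 0.002, "wy": 0.065, "wz": -0.008, "claw": 0},
{"dx": -8.6, "dy": -0.4, "dz": 0.3, "wx": 0.002, "wy": 0.108, "wz": -0.014, "claw": 0},
{"dx": -12.2, "dy": -0.3, "dz": 0.7, "wx": 0.002, "wy": 0.151, "wz": -0.020, "claw": 0},
{"dx": -15.8, "dy": -0.2, "dz": 1.3, "wx": 0.002, "wy": 0.194, "wz": -0.026, "claw": 0},
```

View pics/c5.png

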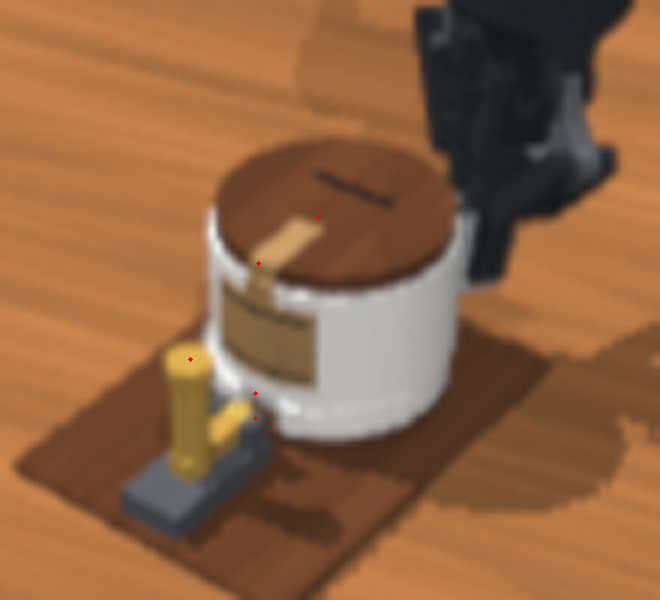

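```bash
python3 - <<'E'
from h import *
g=grab_frame("scene")
S=R.from_euler('z',YAW)
loc=lambda q:S.inv().apply(q-np.array([*J,0]))
U=lambda a:np.array(a)/6+[214.6,159.6]
q=loc(unproj(g,U([(318,175),(393,204),(308,225),(262,262)]),88));print(q.round(1))
print("slot ang",np.degrees(np.arctan2(q[0,1]-q[1,1],q[0,0]-q[1,0])))
from scipy.optimize import least_squares
obs=U([(222,283),(316,318),(316,388),(222,365)])
def lab(p):
    a=p[0]+np.array([-1,1,1,-1])*20/44.5
    P=np.c_[p[1]+44.5*np.cos(a),p[2]+44.5*np.sin(a),[73,73,37,37]]
    return proj(g,S.apply(P)+[*J,0])
r=least_squares(lambda p:np.r_[(lab(p)-obs).ravel(),(p[1:])*.3],[0,0,0]);print(np.degrees(r.x[0]),r.x[1:],r.fun.round(2))
f=grab_frame("top");a=cv2.resize(f["pixels"][125:215,205:285],None,fx=6,fy=6,interpolation=2);cv2.imwrite("pics/t5.png",a[:,:,::-1])
E
```

```text
[[-12.5 -16.9  88. ]
 [-14.3  16.9  88. ]
 [ 16.1  -0.1  88. ]
 [ 44.6   0.7  88. ]]
slot ang -86.89487150692224
8.591534786404834 [ 5.00370062 -1.70990827] [ 0.35 -0.    0.08 -0.56 -0.09  0.6   0.56 -0.97  1.5  -0.51]
```

```bash
cat >> h.py <<'E'
def posef(th,r,z,tilt=8,C=J):
    p,M=pose(th,r,z,tilt,C); return p,M@np.diag([-1,1,-1])
FR=np.degrees(YAW)
E
python3 - <<'E'
from h import *
where(); rows([pose(136.5,95,40),pose(136.5,100,140),posef(FR,130,140),posef(FR,125,40)])
E
```

```text
t 9.70 tip [538.5 100.9  37.5] th 136.3 r 59.0 toolyaw+180 136.4 F [-2.5  1.8  0.7] Frad 3.1 Ftan 0.5 g -0.00 j6 2.63
d [  0.5  -7.4 -35.7] w [ 0.002 -0.002  0.001]
d [   0.6 -107.2  -26.9] w [ 0.002 -0.002  0.001]
d [-76.9 -71.9 228.1] w [-0.271 -0.527  0.001]
d [-74.5  26.6 210.1] w [-0.271 -0.527  0.001]
```

View pics/t5.png

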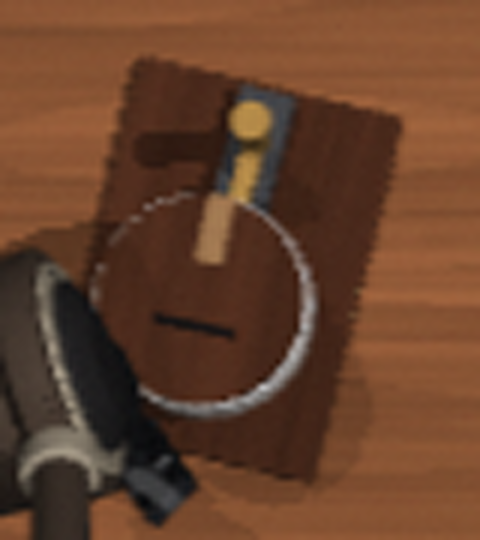

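The top view shows the strip pointing at the bolt and the slot line at 11.9°, against 13.4° for the board edge. The label is within about 2–3° of the front, so I'll back off and go round to the bolt.

Request:
send_rows(
  targets=[
    {"dx": 0,"dy": -2,"dz": -15,"wx": 0,"wy": 0,"wz": 0,"claw": 0},
    {"dx": 0,"dy": -7,"dz": -36,"wx": 0,"wy": 0,"wz": 0,"claw": 0},
    {"dx": 0,"dy": -55,"dz": -30,"wx": 0,"wy": 0,"wz": 0,"claw": 0},
    {"dx": 0,"dy": -107,"dz": -27,"wx": 0,"wy": 0,"wz": 0,"claw": 0},
    {"dx": 0,"dy": -107,"dz": -27,"wx": 0,"wy": 0,"wz": 0,"claw": 0},
    {"dx": -25,"dy": -95,"dz": 50,"wx": -0.09,"wy": -0.17,"wz": 0,"claw": 0},
    {"dx": -50,"dy": -80,"dz": 140,"wx": -0.18,"wy": -0.35,"wz": 0,"claw": 0},
    {"dx": -77,"dy": -72,"dz": 228,"wx": -0.271,"wy": -0.527,"wz": 0,"claw": 0},
    {"dx": -77,"dy": -72,"dz": 228,"wx": -0.271,"wy": -0.527,"wz": 0,"claw": 0},
    {"dx": -77,"dy": -72,"dz": 228,"wx": -0.271,"wy": -0.527,"wz": 0,"claw": 0},
  ],
)

```text
clock: 10.95
eef_pos: [733.2, 22.1, 309.5]
eef_rot: [-0.467, 0.593, -0.516, 0.405]
ft_force: [0.5, -0.1, -0.7]
gripper_width: -0.007
```

```bash
python3 - <<'E'
from h import *
where(); label(); rows([posef(FR,125,140),posef(FR,120,38),posef(FR,105,38)])
E
```

```text
t 10.95 tip [709.8  27.6 138.2] th 345.8 r 132.6 toolyaw+180 166.4 F [ 0.5 -0.1 -0.7] Frad 0.5 Ftan 0.1 g -0.01 j6 1.76
strip n 59 label angle in stand: by centroid -0.3, by axis 3.3
d [-2.2 -0.5 -9.5] w [-0.004 -0.003  0.001]
d [ -2.4 101.2  -0.6] w [-0.004 -0.003  0.001]
d [ -2.4 103.3 -15.5] w [-0.004 -0.003  0.001]
```

Request:
send_rows(
  targets=[
    {"dx": -2.4,"dy": 45,"dz": -1,"wx": -0.004,"wy": -0.003,"wz": 0,"claw": 0},
    {"dx": -2.4,"dy": 90,"dz": -1,"wx": -0.004,"wy": -0.003,"wz": 0,"claw": 0},
    {"dx": -2.4,"dy": 101,"dz": -1,"wx": -0.004,"wy": -0.003,"wz": 0,"claw": 0},
    {"dx": -2.4,"dy": 101,"dz": -1,"wx": -0.004,"wy": -0.003,"wz": 0,"claw": 0},
  ],
)

```text
clock: 11.5
eef_pos: [720.2, 27.0, 208.6]
eef_rot: [-0.468, 0.593, -0.515, 0.405]
ft_force: [0.0, 0.3, -0.4]
gripper_width: -0.002
```

```bash
python3 - <<'E'
from h import *
where(); rows([posef(FR,105,38),posef(FR,100,38),posef(FR,91,38)])
g=grab_frame("scene");b=cv2.resize(g["pixels"][160:260,205:315],None,fx=6,fy=6,interpolation=2)
cv2.imwrite("pics/c6.png",b[:,:,::-1])
E
```

```text
t 11.50 tip [696.4  32.4  37.3] th 346.5 r 118.5 toolyaw+180 166.5 F [ 0.   0.3 -0.4] Frad -0.0 Ftan 0.2 g -0.00 j6 1.76
d [  0.2   1.2 -13.8] w [0.002 0.001 0.002]
d [  0.2   1.9 -18.8] w [0.002 0.001 0.002]
d [  0.2   3.2 -27.7] w [0.002 0.001 0.002]
```

View pics/c6.png

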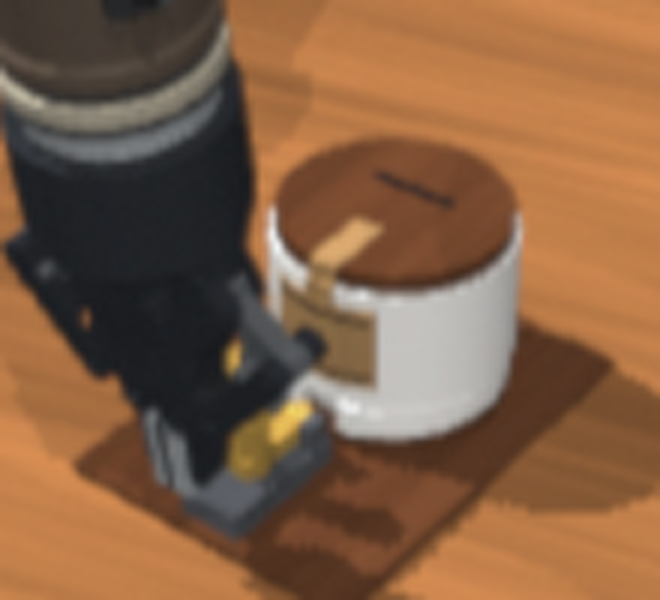

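Request:
send_rows(
  targets=[
    {"dx": 0,"dy": 1,"dz": -7,"wx": 0,"wy": 0,"wz": 0,"claw": 0},
    {"dx": 0,"dy": 1,"dz": -13,"wx": 0,"wy": 0,"wz": 0,"claw": 0},
    {"dx": 0,"dy": 1.5,"dz": -16,"wx": 0,"wy": 0,"wz": 0,"claw": 0},
    {"dx": 0,"dy": 1.5,"dz": -19,"wx": 0,"wy": 0,"wz": 0,"claw": 0},
    {"dx": 0,"dy": 1.5,"dz": -19,"wx": 0,"wy": 0,"wz": 0,"claw": 0},
  ],
)

```text
clock: 12.18
eef_pos: [702.9, 31.3, 212.0]
eef_rot: [-0.467, 0.592, -0.516, 0.407]
ft_force: [0.3, 0.2, 0.1]
gripper_width: 0.001
```

```bash
python3 - <<'E'
from h import *
where(); rows([posef(FR,96,38),posef(FR,93,38),posef(FR,90,38)])
E
```

```text
t 12.18 tip [679.9  36.7  40.7] th 346.6 r 101.4 toolyaw+180 166.5 F [0.3 0.2 0.1] Frad 0.3 Ftan 0.3 g 0.00 j6 1.77
d [ 0.4  3.4 -4.6] w [-0.002  0.001  0.001]
d [ 0.4  3.8 -7.6] w [-0.002  0.001  0.001]
d [  0.4   4.2 -10.6] w [-0.002  0.001  0.001]
```

Request:
send_rows(
  targets=[
    {"dx": 0.4,"dy": 2,"dz": -2,"wx": 0,"wy": 0,"wz": 0,"claw": 0},
    {"dx": 0.4,"dy": 3,"dz": -4,"wx": 0,"wy": 0,"wz": 0,"claw": 0},
    {"dx": 0.4,"dy": 3,"dz": -6,"wx": 0,"wy": 0,"wz": 0,"claw": 0},
    {"dx": 0.4,"dy": 3,"dz": -6,"wx": 0,"wy": 0,"wz": 0,"claw": 0},
  ],
)

```text
clock: 12.68
eef_pos: [696.5, 32.5, 209.8]
eef_rot: [-0.467, 0.592, -0.516, 0.407]
ft_force: [1.5, -0.9, 0.9]
gripper_width: -0.003
```

```bash
python3 - <<'E'
from h import *
where(); rows([posef(FR,90,38),posef(FR,87,38)])
E
```

```text
t 12.68 tip [673.4  37.9  38.4] th 346.4 r 94.8 toolyaw+180 166.5 F [ 1.5 -0.9  0.9] Frad 1.7 Ftan -0.5 g -0.00 j6 1.77
d [-0.   1.1 -4.4] w [-0.002  0.001  0.001]
d [-0.   1.5 -7.4] w [-0.002  0.001  0.001]
```

Request:
send_rows(
  targets=[
    {"dx": 0,"dy": 0.5,"dz": -1.5,"wx": 0,"wy": 0,"wz": 0,"claw": 0},
    {"dx": 0,"dy": 1,"dz": -3,"wx": 0,"wy": 0,"wz": 0,"claw": 0},
    {"dx": 0,"dy": 1,"dz": -4.5,"wx": 0,"wy": 0,"wz": 0,"claw": 0},
    {"dx": 0,"dy": 1,"dz": -4.5,"wx": 0,"wy": 0,"wz": 0,"claw": 0},
  ],
)

```text
clock: 13.18
eef_pos: [692.0, 33.6, 209.4]
eef_rot: [-0.467, 0.592, -0.516, 0.407]
ft_force: [1.3, 0.3, 0.4]
gripper_width: 0.001
```

Request:
send_rows(
  targets=[
    {"dx": 0,"dy": 0.2,"dz": -1,"wx": 0,"wy": 0,"wz": 0,"claw": 0},
    {"dx": 0,"dy": 0.3,"dz": -2,"wx": 0,"wy": 0,"wz": 0,"claw": 0},
    {"dx": 0,"dy": 0.3,"dz": -2,"wx": 0,"wy": 0,"wz": 0,"claw": 0},
  ],
)

```text
clock: 13.55
eef_pos: [691.0, 33.7, 209.7]
eef_rot: [-0.466, 0.591, -0.517, 0.408]
ft_force: [5.9, -1.9, -2.0]
gripper_width: -0.0
```

```bash
python3 - <<'E'
from h import *
where(); label(); rows([posef(FR,87,38)])
g=grab_frame("scene");b=cv2.resize(g["pixels"][160:260,205:315],None,fx=6,fy=6,interpolation=2)
cv2.imwrite("pics/c7.png",b[:,:,::-1])
E
```

```text
t 13.55 tip [668.7  39.   38.3] th 346.4 r 90.0 toolyaw+180 166.5 F [ 5.9 -1.9 -2. ] Frad 6.2 Ftan -0.4 g -0.00 j6 1.77
strip n 57 label angle in stand: by centroid 0.0, by axis 7.5
d [-0.1  0.7 -1.8] w [-0.006  0.001  0.001]
```

Request:
send_rows(
  targets=[
    {"dx": 0,"dy": 0.2,"dz": -2,"wx": 0,"wy": 0,"wz": 0,"claw": 0},
    {"dx": 0,"dy": 0.3,"dz": -3,"wx": 0,"wy": 0,"wz": 0,"claw": 0},
    {"dx": 0,"dy": 0.3,"dz": -3,"wx": 0,"wy": 0,"wz": 0,"claw": 0},
    {"dx": 0,"dy": 0.3,"dz": -3,"wx": 0,"wy": 0,"wz": 0,"claw": 0},
  ],
)

```text
clock: 14.15
eef_pos: [689.7, 33.9, 210.1]
eef_rot: [-0.465, 0.589, -0.519, 0.409]
ft_force: [8.0, -2.2, -3.8]
gripper_width: -0.001
```

```bash
python3 - <<'E'
from h import *
where(); rows([posef(FR,125,40),posef(FR,125,150)])
E
```

```text
t 14.15 tip [668.6  39.   38.4] th 346.4 r 89.9 toolyaw+180 166.5 F [ 8.  -2.2 -3.8] Frad 8.3 Ftan -0.2 g -0.00 j6 1.77
d [-0.2 -6.  36.9] w [-0.013  0.001 -0.   ]
d [  -0.2 -115.1   23.1] w [-0.013  0.001 -0.   ]
```

The bolt is hard against a stop: r stayed at 89.9 while the force rose to 8 N. I'll retreat and look.

Request:
send_rows(
  targets=[
    {"dx": 0,"dy": -2,"dz": 15,"wx": 0,"wy": 0,"wz": 0,"claw": 0},
    {"dx": 0,"dy": -6,"dz": 37,"wx": 0,"wy": 0,"wz": 0,"claw": 0},
    {"dx": 0,"dy": -60,"dz": 45,"wx": 0,"wy": 0,"wz": 0,"claw": 0},
    {"dx": 0,"dy": -115,"dz": 60,"wx": 0,"wy": 0,"wz": 0,"claw": 0},
    {"dx": -60,"dy": -140,"dz": 100,"wx": 0,"wy": 0,"wz": 0,"claw": 0},
    {"dx": -110,"dy": -160,"dz": 120,"wx": 0,"wy": 0,"wz": 0,"claw": 0},
    {"dx": -150,"dy": -160,"dz": 120,"wx": 0,"wy": 0,"wz": 0,"claw": 0},
    {"dx": -150,"dy": -160,"dz": 120,"wx": 0,"wy": 0,"wz": 0,"claw": 0},
  ],
)

```text
clock: 15.15
eef_pos: [859.4, 152.6, 352.0]
eef_rot: [-0.467, 0.589, -0.517, 0.41]
ft_force: [-0.1, 0.1, -0.3]
gripper_width: -0.002
```

```bash
python3 - <<'E'
from h import *
where(); label()
g=grab_frame("scene");f=grab_frame("top")
a=cv2.resize(f["pixels"][125:215,205:285],None,fx=5,fy=5,interpolation=2)
b=cv2.resize(g["pixels"][175:265,215:295],None,fx=5,fy=5,interpolation=2)
cv2.imwrite("pics/c8.png",np.hstack([a,b])[:,:,::-1])
E
```

```text
t 15.15 tip [837.5 157.9 180.5] th 20.9 r 274.3 toolyaw+180 166.8 F [-0.1  0.1 -0.3] Frad -0.0 Ftan 0.2 g -0.00 j6 1.91
strip n 0
```

View pics/c8.png

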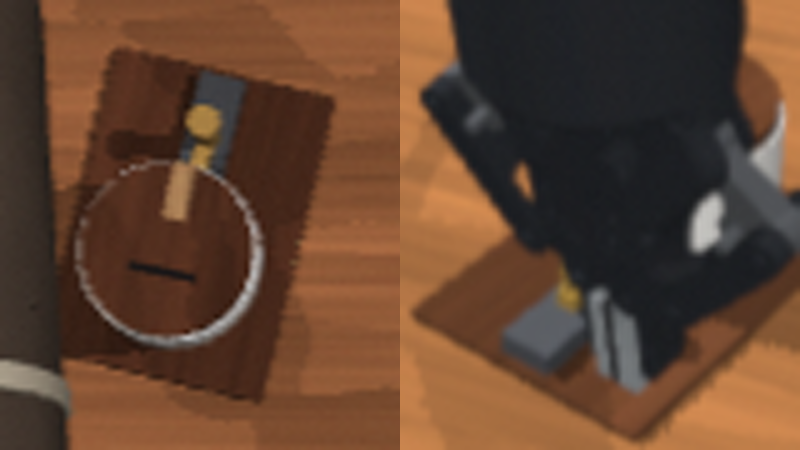

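```bash
python3 - <<'E'
from h import *
f=grab_frame("top");S=R.from_euler('z',YAW)
q=unproj(f,np.array([(204,121),(209,100),(131,265),(195,278),(178,168),(174,220)])/5+[204.6,124.6],[68,68,88,88,88,88])
q=S.inv().apply(q-[*J,0]);print(q.round(1));
d=q[2]-q[3];print("slot->label angle",np.degrees(np.arctan2(d[1],d[0]))-90);d=q[4]-q[5];print("strip",np.degrees(np.arctan2(d[1],d[0])))
print(monitor.state()["ft_force"],monitor.state()["qd"].round(3))
E
```

```text
[[ 72.7   0.1  68. ]
 [ 84.5   0.3  68. ]
 [-14.3  16.7  88. ]
 [-12.9 -17.7  88. ]
 [ 41.6   5.4  88. ]
 [ 14.2   0.6  88. ]]
slot->label angle 2.4055286608830215
strip 9.90426337322229
[0.71993622 0.61658067 0.08717097] [-0.015 -0.007  0.     0.003 -0.005  0.001]
```

```bash
python3 -c "
from station import job
print(job.sign_off())"
```

```text
the job is handed in; nothing more can be done
None
```

I rolled the jar round by about 100° so its label faces the bolt, pushed the bolt home with the closed fingers, backed off clear and handed the job in. It took about 15 s of robot time. Sign-off reports no verdict, so the checks below are all I have.

- **Turning:** I pressed the closed fingers low on the jar's side and turned it in six strokes. The highest radial force I read was about 9.5 N against the 20 N limit. I only read force between moves, so a short peak could have been missed.
- **Bolt:** It stopped hard, with no movement as the push rose to 8 N. In the top view the post moved from stand x = 84.5 to 72.7 mm, about 11.8 mm of travel (at least 10.5 mm needed).
- **Label angle:** My last readings disagree. The coin slot gives about 2.4° off the front, while a rough hand-picked reading of the strip gives about 10°, or roughly 7.7 mm to one side, which is over the 6.5 mm limit. I trust the slot reading. The bolt could not have gone home with the notch more than about 4 mm off centre, so the label should be within the limit.
- **Jar and surroundings:** In the last top view the jar stands in its ring with no visible tilt. The arm stayed away from the bystanders and is clear of everything, with wrist force under 1 N. My last scene-camera check of the label strip failed because the arm blocked the view.

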